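# Pin back the belt tensioner of the fruit crusher drive

## Robot

A 7-joint arm with a two-finger parallel gripper is mounted at the origin on the work surface. World frame = base frame: x ahead of the robot, y to its left, z up, the work surface at z = 0. Lengths are in m, angles in rad, forces in N, time in s.
With the tool pointing down it reaches from about 0.425 to 0.925 m from the base axis. Payload 6.8 kg.
Tool frame: the origin (TCP) lies on the centre line of the jaws, within the pads' length; the fingertips stand bot.tip_reach ahead of it and the grasp point (between the pads) lies 3 mm ahead of it (bot.tip_reach is the distance from the TCP to the fingertips, in m); z points along the fingers, y is the line along which they close (so a half turn about z gives the same grasp; the last joint's range is limited). The gripper opens to 85 mm and grips with 20 to 120 N. Pads are 22 mm wide; open, the fingers measure 114 mm over their backs; the gripper's body (76 mm by 85 mm) begins 54 mm behind the grasp point. The pads swing forward as they close: fully open they stand 13 mm farther back than shut.
Start: joints at [1.157, 0.477, 0.022, 1.555, -0.011, 1.109, -0.083], TCP at [0.203, -0.644, 0.253] pointing down, gripper open.
Joint ranges: [-2.96, 2.96], [-0.34, 2.1], [-1.41, 1.46], [0.24, 2.44], [-1.37, 4.51], [0.17, 1.92], [-2.96, 2.96]. Speed limits (rad/s): [2.39, 2.39, 3.14, 3.14, 3.14, 3.14, 3.14].

## Interface

Orientations are given as a unit quaternion [w, x, y, z].
In Python, from station import bot gives the robot as it stands.
- The arm moves only by the tool jog_arm, never from a script. Its argument "deltas" is a list of rows, each a list of 7 numbers: the shift along the world's x, y, z in m, then the turn, a rotation vector about the world's x, y, z in rad, then the opening, from 0 (shut) to 1 (fully open). In form: [[x, y, z, rx, ry, rz, grip], ...]. A call has 1 to 10 rows; each row shifts and turns the commanded pose from where the row before left it; what a row does not reach is not made up. A row lasts 1/10 s, in which the tool goes at most 50 mm and 8.59 degrees, less where a joint would pass 70% of its speed; a pose out of reach is approached as far as the arm can. A call with a gripper value outside its range is refused whole. The fingers move at their own pace and stop on an object; "newtons" is the grip in N (left out, the last holds). Time passes only in rows, so rows that do not move let the fingers close. It gives the time, the measured TCP pose, the force, the opening and the grip force at its end, in the units of the state.
- bot.get_obs(): the state, without advancing time (a new reading comes with each control period).
- bot.read_camera(name): name is "scene" or "side" or "wrist"; returns a dict with "img" (384x512x3 uint8, red, green, blue), "K" (3x3 intrinsics, pixels), "eye" and "attitude" of the camera in the world. Camera axes: x right, y down, z forward; pixel columns grow to the right and rows downward; lengths in m; the calibration is good to about 2 mm. A picture is of the moment at which its call begins. There is no depth.
- bot.hand_in(): hands the job in; it is judged then, once.
The state is a dict: "t": time; "q": joint angles; "joint_vel": joint speeds; "joint_torque": joint torques, N m; "eef_pos": TCP position; "tool_rot": TCP orientation; "contact_force": force on the tool from outside, world axes, zero at the start; "torque": the same for the moment, N m; "gripper_width": opening from 0.0 (shut) to 1.0 (fully open); "grasp_force": force on a finger pad.
Only numpy, scipy, OpenCV 4.12 (cv2) and the standard library are available. Lean on these libraries where they do the work, as an engineer would, in place of code of your own. Each camera call takes 0.05 s, during which the arm holds its last target. There are 200 camera calls.

## Task

Lock the crusher's belt tensioner back so that a new belt can be fitted: take the locking pin from the wooden rack, put it through the hole in the end of the sprung tension arm and, with the pin, swing the arm against its spring until the pin finds the bore in the steel sector underneath and goes fully home, its collar down on the arm. Let go and leave it locked there. Feel for the bore gently, never force the pin, and leave everything else on the counter where it is.

Things in the scene. Friction and masses are not known exactly. Their poses are not given: they have to be found in the camera images.
- deck: Drive deck: a grey plate 240 x 240 x 12 mm, fixed to the counter, belt off. Origin at the underside on the tension arm's vertical pivot axis, z up. The plate spans x -125 to +115, y -140 to +100 mm. Aluminium pulleys of 88 mm diameter at (62, -88) and 44 mm at (-60, 68) mm, their hubs' tops 54 mm above the counter.
- pivot (a point): Point on the pivot axis at the height of the curved steel sector's flat top, 38 mm above the counter. The sector is bolted to the deck under the sweep of the arm's hole, 53 to 97 mm from the pivot: solid steel except for one vertical bore 75 mm from the pivot, 13.5 mm diameter, 26 mm deep, its mouth with a 1.5 mm chamfer. See sector_mid.
- sector_mid (a point): The middle of the bore's possible places, on the sector's top 75 mm from the pivot, at 0.70 rad of arm travel; fixed to the deck. The sector is adjustable: the bore itself lies anywhere from 0.55 to 0.85 rad of arm travel, differs each time and is not measured; it can be seen from above while the arm rests. The pin goes 18 mm into it.
- tension_arm (a joint): Angle of the sprung tension arm about the deck's vertical pivot, rad. 0 is rest (against a stop), where the end with the hole points along the deck's -x; it grows counter-clockwise seen from above, up to a hard stop at 1.05. A spring always drives it back to 0; pushing at the hole needs about 4 N at rest and 8 N at 0.7 rad.
- lever_hole (a point): Centre of the mouth of the pin hole in the tension arm's top face, 49 mm above the counter, 75 mm from the pivot. Vertical through hole, 13.5 mm diameter, 1.5 mm chamfer. The arm is a flat dark steel bar 36 mm wide, 8 mm thick, underside 3 mm above the sector, square at this end. The point turns with the arm, z up.
- idler (a point): Top centre of the black idler wheel, 54 mm diameter, on the arm's other end, 65 mm beyond the pivot, 71 mm above the counter.
- pin: The locking pin, bare steel, 65 to 105 g, standing upright in one of the two holes of the rack. Origin at its lower tip, z up its axis. From the tip: shank of 12 mm diameter, 29 mm long, with a 3 mm chamfered foot; a collar of 22 mm diameter, 5 mm thick; a round grip of 16 mm diameter, 40 mm long; 74 mm in all. In the rack its tip is 8 mm above the counter.
- pin_collar (a point): Point on the pin's axis at the underside of its collar, 29 mm above its tip. Fully home it is at the lever_hole point.
- rack: Wooden block 50 x 125 x 30 mm fixed to the counter, origin under its centre. Two holes of 13.6 mm diameter and 22 mm depth on its y axis at -35 and +35 mm: one holds the locking pin, the other the hex bolt; which is which differs.
- bolt: A dark hex bolt, shorter than the pin (42 mm, head 22 mm across and 8 mm high), standing in the other hole of the rack. Not needed; leave it. Origin at its lower end.
- washer: A loose steel washer, 28 mm diameter and 4 mm thick, lying on the deck plate. Leave it.
- orange: An orange, 74 mm. Leave it.
- pomegranate: A pomegranate, 88 mm. Leave it.
- cups: A stack of clear plastic cups, upright, 72 mm wide and 133 mm high. Leave it.
- bottle: A water bottle with a green cap, 62 mm wide and 190 mm high, upright. Leave it.
- wrench: A wrench lying on the counter. Leave it.
- lemon_half: Half a lemon, 62 mm wide and 26 mm high, cut face up. Leave it.
There are look-alikes about, which are no part of the job. There is more than one size of the pin; the job needs the smallest.

How it is judged:
On the way, in this order (a step that is already met when the one before it is completed fails the run):
1. the pin is in the arm's hole while the arm is still near rest (z of pin in the frame of lever_hole below -0.004 m and horizontal distance between pin and lever_hole below 0.005 m and value of joint tension_arm below 0.3 rad), for 0.1 s.
2. the arm has been swung against its spring with the pin in its hole (z of pin in the frame of lever_hole below -0.004 m and horizontal distance between pin and lever_hole below 0.007 m and value of joint tension_arm above 0.4 rad), for 0.1 s.
At the end, for the whole second after the job is handed in: The tension arm stays swung back by more than 0.48 rad, held only by the pin: the pin upright (within 0.12 rad), on the axis of the arm's hole (within 4 mm), its collar down on the arm (within 3 mm), all at rest (value of joint tension_arm above 0.48 rad and z of pin_collar in the frame of lever_hole below 0.003 m and horizontal distance between pin_collar and lever_hole below 0.004 m and angle between pin's own z axis and vertical below 0.12 rad and linear speed of pin below 0.02 m/s and velocity of joint tension_arm between -0.05 and 0.05 rad/s); the robot touches nothing.
It fails at once if the pin is forced: more than 45 N in all between the pin and the drive (deck, sector or arm) (contact force between pin and deck above 45 N).
It fails at once if the robot itself presses on the drive with more than 20 N (contact force between any of the fingers, the arm and deck above 20 N).
It fails at once if the bolt is pulled from the rack (distance of bolt from where it was at the start of the episode above 0.02 m).
It fails at once if another thing on the counter is moved by more than 30 mm (distance of any of washer, orange, pomegranate, cups, bottle, wrench, lemon_half from where it was at the start of the episode above 0.03 m).
It also fails if it takes over 61 s, if anything falls off the work surface, if the arm or the gripper's body presses on something with over 40 N, if the wrist force passes 120 N, or if a joint passes its speed limit or range.

## Working session

There is one attempt and no reset: what is moved stays moved. The work goes in short steps, Python scripts to look and compute and a tool call to move; the robot and the scene stay as the last step left them, time stands still between calls to the robot, and variables do not carry over. Pictures are saved under pics/ and viewed, at most 10 in all, crops included, and the job is handed in when it is done.

Besides the shell and the picture viewer there is one more tool, called after ">>>" as a command line: name --pt "numbers of a row" for each row, then --argument value for the rest. jog_arm: Moves the arm, as the interface text tells. Its arguments: {"type":"object","properties":{"deltas":{"type":"array"},"newtons":{"type":"number"}},"required":["deltas"]}

```bash
mkdir -p pics
cat > h.py <<'E'
import numpy as np, cv2
from scipy.spatial.transform import Rotation as R
from station import bot
def snap(n,f):
    c=bot.read_camera(n); cv2.imwrite(f,c["img"][:,:,::-1]); 
    np.savez(f.replace('.png','.npz'),K=c["K"],eye=c["eye"],att=c["attitude"]); return c
def rot(a):
    a=np.array(a,float); return a if a.shape==(3,3) else R.from_quat(a[[1,2,3,0]]).as_matrix()
def load(f): return np.load(f.replace('.png','.npz'))
def px(c,u,v,z):
    M=rot(c["att"]); d=M@np.linalg.inv(c["K"])@[u,v,1]; e=np.array(c["eye"]); return e+d*(z-e[2])/d[2]
def proj(c,p):
    q=c["K"]@(rot(c["att"]).T@(np.array(p)-c["eye"])); return q[:2]/q[2]
E
python3 - <<'E'
from h import *
ims=[]
for n in("scene","side"):
    c=snap(n,f"pics/{n}0.png"); print(n,c["eye"],c["attitude"],c["K"][0,0])
    ims.append(c["img"])
snap("wrist","pics/wrist0.png")
o=bot.get_obs(); print(o, bot.tip_reach)
E
```

```text
scene [ 1.28985933 -0.2887705   1.02387416] [-0.29034121  0.77321766  0.52602234 -0.20282239] 394.6656753254834
side [0.19693774 0.92332241 0.95325177] [ 0.07168152 -0.15238947  0.89543931 -0.41210151] 444.00508419232165
{'t': 0.15, 'q': array([ 1.15687804,  0.47764105,  0.02237506,  1.55617715, -0.01148587,
        1.109296  , -0.08310965]), 'joint_vel': array([ 0.00128481, -0.00200495,  0.00168973, -0.00380282, -0.00129546,
        0.00016816, -0.00052436]), 'joint_torque': array([ 1.93159867e-03, -5.96924686e+01,  1.60946354e+00, -2.81489843e+01,
        1.25977438e-02,  6.63254628e-03, -1.01538652e-05]), 'eef_pos': array([ 0.20308104, -0.64330247,  0.25254885]), 'tool_rot': array([-6.76266727e-04,  9.88332702e-01,  1.52308847e-01, -1.66606645e-04]), 'contact_force': array([-0.35109323, -0.13205377, -0.93798299]), 'torque': array([-0.0304414 , -0.01176556,  0.00309604]), 'grasp_force': 0.0, 'gripper_width': 0.9980664012296546} 0.022
```

View pics/scene0.png

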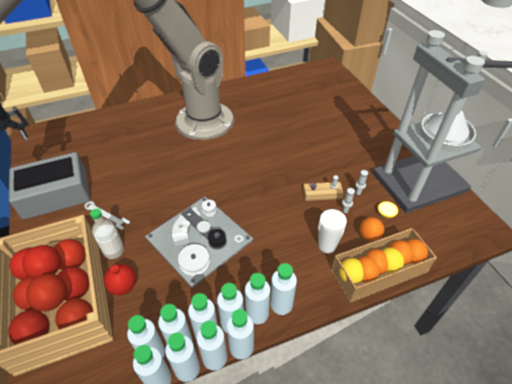

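View pics/side0.png

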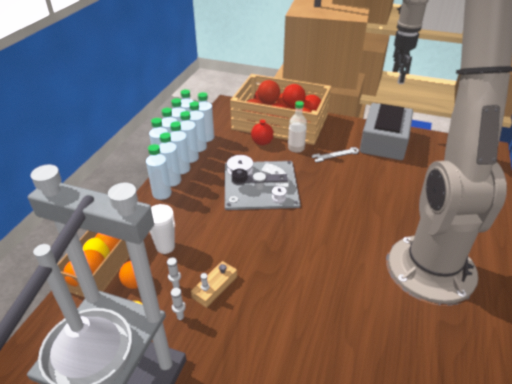

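Scene view: the deck is at about (200,238) and the rack at (323,190), with larger look-alike pins beside it at (348,198) and (361,180). The side view shows the same rack at (215,285). I'll zoom in on both.

Run:
```python
from h import *
a=cv2.imread("pics/scene0.png");b=cv2.imread("pics/side0.png")
def cr(im,u,v,w,h,s): return cv2.resize(im[v:v+h,u:u+w],None,fx=s,fy=s,interpolation=cv2.INTER_CUBIC)
A=cr(a,140,190,120,100,3.3333); B=cr(b,215,145,96,80,4.16667)
C=cr(a,295,165,80,53,5);D=cr(b,160,250,80,53,5)
A,B=[cv2.resize(x,(400,333)) for x in(A,B)];C,D=[cv2.resize(x,(400,265)) for x in(C,D)]
cv2.imwrite("pics/z0.png",np.vstack([np.hstack([A,B]),np.hstack([C,D])]))
```

```text
(no output)
```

View pics/z0.png

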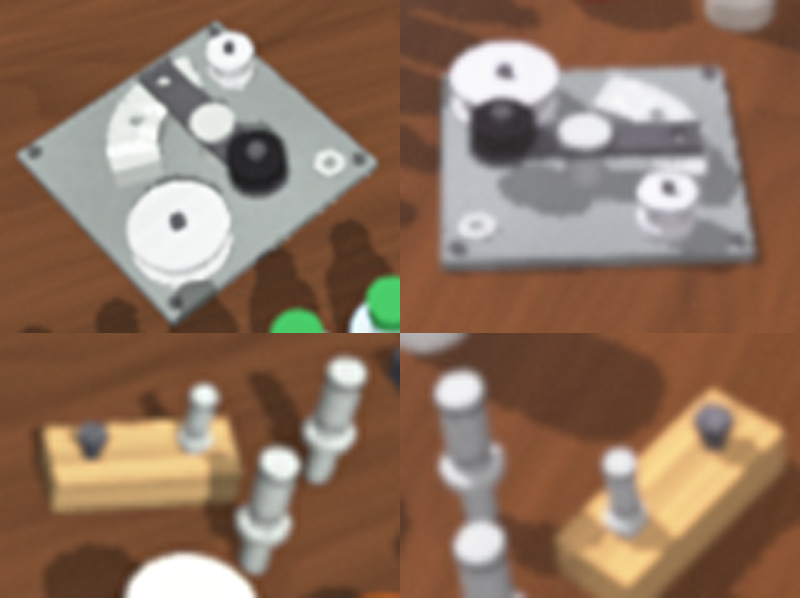

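Run:
```python
from h import *
s=load("pics/scene0.png");d=load("pics/side0.png")
fs=lambda x,y:(x/3.3333+140,y/3.3333+190); fd=lambda x,y:((x-400)/4.16667+215,y/4.16667+145)
for n,a,b,z in [("bore",fs(137,122),fd(657,113),.038),("hole",fs(164,82),fd(680,133),.049),("pivcap",fs(212,122),fd(584,130),.055),("idler",fs(256,150),fd(503,115),.071),("washer",fs(330,162),fd(477,224),.016),
 ("bigpul",fs(177,220),fd(505,71),.054),("smpul",fs(229,46),fd(669,187),.054),("pin",(335.8,176.8),(204,274.8),.082),("bolt",(295+92/5,165+93/5),(160+314/5,250+(412-333)/5),.05)]:
    print(n,px(s,*a,z)[:2].round(4),px(d,*b,z)[:2].round(4))
for p in [(215,22),(378,160),(178,325),(17,155)]: print(px(s,*fs(*p),.012)[:2].round(4))
for p in [(443,68),(720,66),(756,262),(443,268)]: print(px(d,*fd(*p),.012)[:2].round(4))
```

```text
bore [ 0.527  -0.2323] [ 0.5199 -0.2296]
hole [ 0.4994 -0.1972] [ 0.4912 -0.1969]
pivcap [ 0.5656 -0.1694] [ 0.5618 -0.1683]
idler [ 0.6214 -0.1441] [ 0.6213 -0.146 ]
washer [ 0.6211 -0.0762] [ 0.6179 -0.0766]
bigpul [ 0.6543 -0.2278] [ 0.6489 -0.2227]
smpul [ 0.4839 -0.1279] [ 0.4786 -0.1241]
pin [0.5517 0.291 ] [0.5523 0.2891]
bolt [0.5265 0.2255] [0.5308 0.2216]
[ 0.4133 -0.1247]
[ 0.6328 -0.0331]
[ 0.7276 -0.2528]
[ 0.5026 -0.3451]
[ 0.722  -0.2627]
[ 0.4973 -0.3439]
[ 0.4037 -0.1094]
[ 0.6255 -0.0249]
```

Run:
```python
from h import *
w=load("pics/wrist0.png"); o=bot.get_obs(); T=rot(o["tool_rot"])
print("eye in tool",T.T@(w["eye"]-o["eef_pos"]),"cam axes in tool\n",(T.T@rot(w["att"])).round(3),w["K"])
s=load("pics/scene0.png");d=load("pics/side0.png")
for z in(.1,.12,.14):print(z,px(s,351,189.4,z)[:2],px(d,175.5,290,z)[:2],px(s,364.2,171.5,z)[:2],px(d,171.5,261,z)[:2])
```

```text
eye in tool [ 6.80184753e-02  7.69069480e-05 -1.20500054e-01] cam axes in tool
 [[-0.    -0.964 -0.266]
 [ 1.     0.    -0.001]
 [ 0.001 -0.266  0.964]] [[271.68950458   0.         264.38025248]
 [  0.         271.68950458 193.61558586]
 [  0.           0.           1.        ]]
0.1 [0.63152413 0.29697688] [0.58990975 0.36661167] [0.57921363 0.3777105 ] [0.64077136 0.2886322 ]
0.12 [0.64577575 0.28429664] [0.58069858 0.37966083] [0.59459767 0.36328254] [0.63036802 0.30350917]
0.14 [0.66002737 0.2716164 ] [0.57148742 0.39270998] [0.6099817  0.34885458] [0.61996467 0.31838614]
```

>>> jog_arm --pt "0.028 0.037 0.01 0 0 0.05 0.5" --pt "0.028 0.037 0.01 0 0 0.05 0.5" --pt "0.028 0.037 0.01 0 0 0.05 0.5" --pt "0.028 0.037 0.01 0 0 0.05 0.5" --pt "0.028 0.037 0.01 0 0 0.05 0.5" --pt "0.028 0.037 0.01 0 0 0.05 0.5" --pt "0.028 0.037 0.01 0 0 0.05 0.5" --pt "0.028 0.037 0.01 0 0 0.05 0.5" --pt "0.028 0.037 0.01 0 0 0.05 0.5" --pt "0.028 0.037 0.01 0 0 0.05 0.5"

```text
t: 1.15
eef_pos: [0.4839, -0.272, 0.3537]
tool_rot: [0.0, 0.92, 0.393, -0.0]
contact_force: [0.4, -0.2, -0.4]
gripper_width: 0.501
grasp_force: 0.0
```

Run:
```python
from h import *
c=snap("wrist","pics/w1.png"); d=load("pics/w1.png")
b=proj(d,[.5234,-.231,.038]);h=proj(d,[.495,-.197,.049]);p=proj(d,[.563,-.169,.055]);print(b,h,p,d["eye"])
m=((b+h)/2).astype(int); u,v=max(m[0]-80,0),max(m[1]-60,0); print(u,v)
im=cv2.imread("pics/w1.png"); cv2.imwrite("pics/w1z.png",cv2.resize(im[v:v+120,u:u+160],None,fx=5,fy=5,interpolation=cv2.INTER_CUBIC))
```

```text
[264.43423047 125.98633123] [235.37107562 122.81323114] [254.45963004  74.21752161] [ 0.53111367 -0.22328009  0.47427753]
169 64
```

View pics/w1z.png

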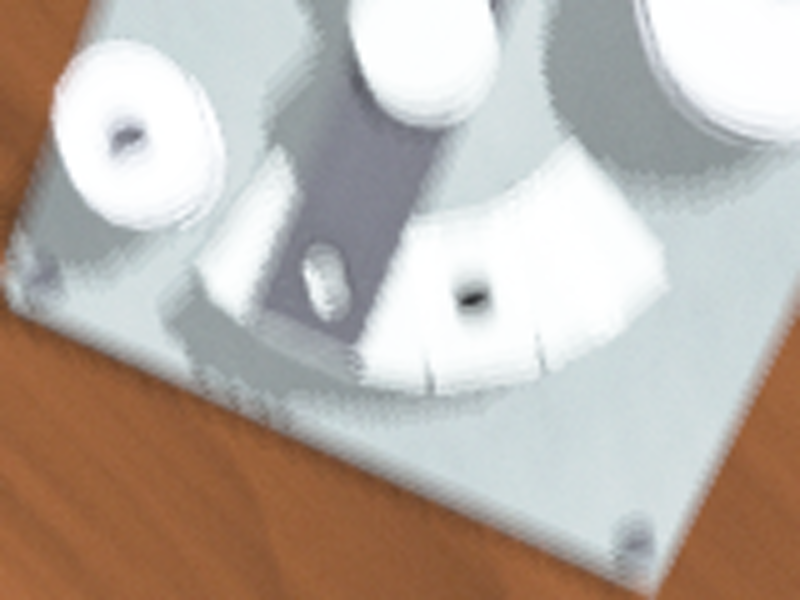

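The arm's hole is at crop (327,281), the bore at (471,296) and the deck corners at (5,308) and (655,592).

```bash
cat > m.py <<'E'
from h import *
from scipy.optimize import least_squares
w=load("pics/w1.png");s=load("pics/scene0.png");d=load("pics/side0.png")
f=lambda x,y:(169+x/5,64+y/5)
for n,p,z in[("hole",(327,281),.049),("bore",(471,296),.038),("smpul",(125,137),.054),("c1",(5,308),.012),("c2",(655,592),.012)]: print(n,px(w,*f(*p),z)[:2].round(4))
# fit deck pose (x,y,yaw) to all points
fs=lambda x,y:(x/3.3333+140,y/3.3333+190); fd=lambda x,y:((x-400)/4.16667+215,y/4.16667+145)
P=dict(hole=(-75,0,49),idler=(65,0,71),big=(62,-88,54),sm=(-60,68,54),a=(-125,100,12),b=(115,100,12),c=(115,-140,12),e=(-125,-140,12))
O=[(w,f(327,281),"hole",4),(w,f(125,137),"sm",2),(w,f(5,308),"a",2),(w,f(655,592),"e",2)]
O+=[(s,fs(*p),n,1) for n,p in dict(hole=(164,82),idler=(256,150),big=(177,220),sm=(229,46),a=(215,22),b=(378,160),c=(178,325),e=(17,155)).items()]
O+=[(d,fd(*p),n,1) for n,p in dict(hole=(680,133),idler=(503,115),big=(505,71),sm=(669,187),a=(756,262),b=(443,268),c=(443,68),e=(720,66)).items()]
def W(q,P): c,si=np.cos(q[2]),np.sin(q[2]); x,y,z=np.array(P)/1000; return np.array([q[0]+c*x-si*y,q[1]+si*x+c*y,z])
def res(q): return np.concatenate([k*(px(cm,*uv,P[n][2]/1000)-W(q,P[n]))[:2]*1000 for cm,uv,n,k in O])
r=least_squares(res,[.565,-.169,.4],loss="soft_l1",x_scale=[.01,.01,.02]); q=r.x
print("deck",q.round(4)); print("hole",W(q,P["hole"])); 
for (cm,uv,n,k),e in zip(O,res(q).reshape(-1,2)): print(n,(e/k).round(1),end=" ")
for b in[px(w,*f(471,296),.038),px(s,*fs(137,122),.038),px(d,*fd(657,113),.038)]:
    v=b[:2]-q[:2]; t=np.arctan2(v[1],v[0])-q[2]-np.pi; print("\nbore r,ang",np.hypot(*v),(t+np.pi)%(2*np.pi)-np.pi)
E
python3 m.py
```

```text
hole [ 0.4967 -0.1933]
bore [ 0.5249 -0.2266]
smpul [ 0.4834 -0.1246]
c1 [ 0.4107 -0.1232]
c2 [ 0.5017 -0.3434]
deck [ 0.5643 -0.1669  0.3879]
hole [ 0.49491206 -0.19524855  0.049     ]
hole [1.7 2. ] sm [0.3 2. ] a [-0.1 -1.6] e [0.2 0.3] hole [ 4.4 -2. ] idler [-3.1 -1.9] big [-0.7 -2.9] sm [ 0.9 -1.2] a [ 2.5 -3.1] b [-0.1 -2.3] c [3.8 0.2] e [ 1.  -1.4] hole [-3.7 -1.6] idler [-3.2 -3.7] big [-6.2  2.2] sm [-4.5  2.5] a [-7.1 12.2] b [-7.5  5.9] c [-1.8 -9.8] e [-4.2 -0.2] 
bore r,ang 0.07158764882460521 0.5997261697119693

bore r,ang 0.07528691723591555 0.6639867961994685

bore r,ang 0.076870750659185 0.5671426216705902
```

>>> jog_arm --pt "0.006 0.048 0 0 0 0 0.5" --pt "0.006 0.048 0 0 0 0 0.5" --pt "0.006 0.048 -0.01 0 0 0 0.5" --pt "0.006 0.048 -0.01 0 0 0 0.5" --pt "0.006 0.048 -0.01 0 0 0 0.5" --pt "0.006 0.048 -0.01 0 0 0 0.5" --pt "0.006 0.048 -0.01 0 0 0 0.5" --pt "0.006 0.048 -0.01 0 0 0 0.5" --pt "0.006 0.048 -0.01 0 0 0 0.5" --pt "0.006 0.048 -0.01 0 0 0 0.5"

```text
t: 2.2
eef_pos: [0.5432, 0.2077, 0.2727]
tool_rot: [0.0, 0.92, 0.392, -0.0]
contact_force: [1.9, -1.1, 0.2]
gripper_width: 0.498
grasp_force: 0.0
```

>>> jog_arm --pt "0.004 0.041 -0.02 0 0 0 0.5" --pt "0.004 0.041 -0.02 0 0 0 0.5" --pt "0 0 -0.03 0 0 0 0.5" --pt "0 0 0 0 0 0 0.5" --pt "0 0 0 0 0 0 0.5"

```text
t: 2.7
eef_pos: [0.5513, 0.287, 0.203]
tool_rot: [0.0, 0.92, 0.392, -0.001]
contact_force: [1.0, 0.3, 0.5]
gripper_width: 0.503
grasp_force: 0.0
```

Run:
```python
from h import *
c=snap("wrist","pics/w2.png"); d=load("pics/w2.png"); print(bot.get_obs()["eef_pos"],proj(d,[.552,.29,.082]),proj(d,[.552,.29,.03]))
```

```text
[0.55200922 0.28718536 0.20421311] [262.34781577 191.98666406] [262.71692223 179.67743736]
```

View pics/w2.png

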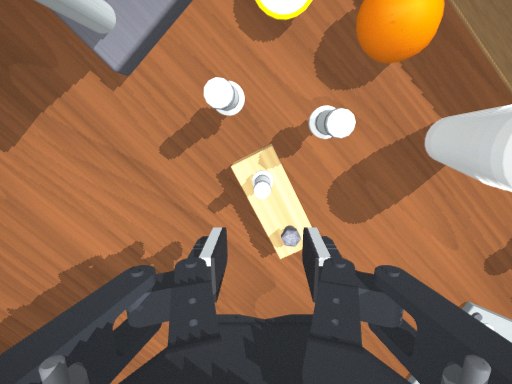

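The pin top is at (262,190), within 2 px of the prediction. The bolt is at (290,236), clear of the fingers. Next I descend and grasp.

>>> jog_arm --pt "0.001 0.003 -0.03 0 0 0 0.5" --pt "0 0 -0.03 0 0 0 0.5" --pt "0 0 -0.03 0 0 0 0.5" --pt "0 0 -0.03 0 0 0 0.5" --pt "0 0 -0.012 0 0 0 0.5" --pt "0 0 0 0 0 0 0.5" --newtons 70

```text
t: 3.35
eef_pos: [0.5525, 0.2901, 0.0711]
tool_rot: [0.0, 0.92, 0.391, -0.001]
contact_force: [-0.2, -0.1, 0.0]
gripper_width: 0.498
grasp_force: 0.0
```

>>> jog_arm --pt "0 0 0 0 0 0 0.3" --pt "0 0 0 0 0 0 0.2" --pt "0 0 0 0 0 0 0.1" --pt "0 0 0 0 0 0 0.0" --pt "0 0 0 0 0 0 0.0" --pt "0 0 0 0 0 0 0.0"

```text
t: 3.95
eef_pos: [0.5534, 0.2922, 0.0735]
tool_rot: [-0.0, 0.92, 0.392, 0.002]
contact_force: [-1.5, -1.1, 7.4]
gripper_width: 0.162
grasp_force: 68.1
```

>>> jog_arm --pt "0 0 0.01 0 0 0 0" --pt "0 0 0.015 0 0 0 0" --pt "0 0 0.03 0 0 0 0" --pt "0 0 0.04 0 0 0 0" --pt "0 0 0.04 0 0 0 0" --pt "0 0 0 0 0 0 0" --pt "0 0 0 0 0 0 0"

```text
t: 4.65
eef_pos: [0.5526, 0.2915, 0.2085]
tool_rot: [0.0, 0.92, 0.392, 0.001]
contact_force: [-0.2, 0.4, -1.7]
gripper_width: 0.161
grasp_force: 68.2
```

Run:
```python
from h import *
a=snap("wrist","pics/w3.png")["img"]; b=snap("side","pics/s3.png")["img"]; o=bot.get_obs(); print(o["eef_pos"],o["gripper_width"],o["contact_force"])
d=load("pics/s3.png"); p=proj(d,o["eef_pos"]); print(p)
u,v=int(p[0])-40,int(p[1])-40
L=cv2.resize(a,(400,300)); R_=cv2.resize(b[v:v+75,u:u+100],(400,300),interpolation=cv2.INTER_CUBIC)
cv2.imwrite("pics/z3.png",np.hstack([L,R_])[:,:,::-1])
```

```text
[0.55160255 0.29058183 0.20581224] 0.16064845211956155 [ 0.36578195 -0.2661709  -1.33555325]
[200.04466019 240.90099861]
```

View pics/z3.png

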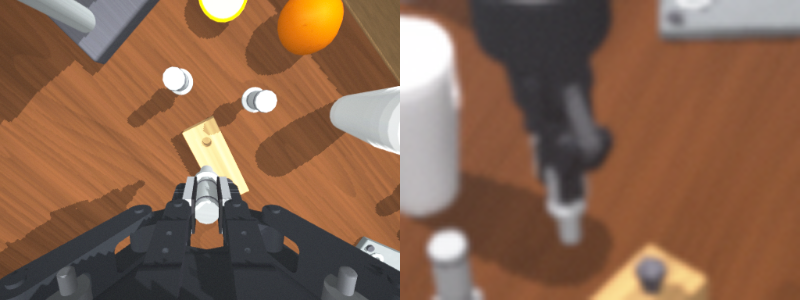

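Pin held: tip at side px (203,260.5), collar at (201.3,251). Check its height in the grip and the tilt.

Run:
```python
from h import *
d=load("pics/s3.png");e=np.array([.5516,.2906,.2058])
for k in (.031,.036,.055,.06,.0655,.07): print(k,proj(d,e-[0,0,k]))
w=load("pics/w3.png")
for k in(.012,.008,.004): print(k,proj(w,e+[0,0,k])*400/512)
```

```text
0.031 [201.09355924 250.01894148]
0.036 [201.25926559 251.4554103 ]
0.055 [201.87972405 256.83401653]
0.06 [202.04061762 258.22876455]
0.0655 [202.21647334 259.75321574]
0.07 [202.35948489 260.9929488 ]
0.012 [205.7359218  213.98547189]
0.008 [205.75634873 210.39182979]
0.004 [205.77559352 207.00615526]
```

>>> jog_arm --pt "-0.005 -0.045 0 0 0 0 0" --pt "-0.006 -0.049 0 0 0 0 0" --pt "-0.006 -0.049 0 0 0 0 0" --pt "-0.006 -0.049 0 0 0 0 0" --pt "-0.006 -0.049 0 0 0 0 0" --pt "-0.006 -0.049 0 0 0 0 0" --pt "-0.006 -0.049 0 0 0 0 0" --pt "-0.006 -0.049 0 0 0 0 0" --pt "-0.006 -0.049 0 0 0 0 0" --pt "-0.003 -0.048 0 0 0 0 0"

```text
t: 5.75
eef_pos: [0.4943, -0.1956, 0.2051]
tool_rot: [-0.001, 0.92, 0.392, -0.001]
contact_force: [0.6, -0.0, -1.3]
gripper_width: 0.165
grasp_force: 68.3
```

>>> jog_arm --pt "0 0 -0.03 0 0 0 0" --pt "0 0 -0.03 0 0 0 0" --pt "0 0 0 0 0 0 0" --pt "0 0 0 0 0 0 0" --pt "0 0 0 0 0 0 0"

```text
t: 6.25
eef_pos: [0.497, -0.1934, 0.1474]
tool_rot: [0.0, 0.92, 0.392, 0.001]
contact_force: [0.7, -0.3, -0.2]
gripper_width: 0.162
grasp_force: 68.4
```

Run:
```python
from h import *
a=snap("wrist","pics/w4.png")["img"]; b=snap("side","pics/s4.png")["img"]; o=bot.get_obs(); e=o["eef_pos"]; print(e,o["tool_rot"],o["contact_force"])
w=load("pics/w4.png");d=load("pics/s4.png"); t=e-[0,0,.066]; h=[.4955,-.1945,.049]
for c in(w,d): print(proj(c,t),proj(c,h))
p=proj(w,h).astype(int);q=proj(d,h).astype(int);print(p,q)
L=a[p[1]-60:p[1]+60,p[0]-50:p[0]+50];R_=b[q[1]-60:q[1]+60,q[0]-50:q[0]+50]
cv2.imwrite("pics/z4.png",np.hstack([cv2.resize(x,(400,480),interpolation=cv2.INTER_CUBIC) for x in(L,R_)])[:,:,::-1])
```

```text
[ 0.49717072 -0.19357328  0.14763318] [7.63545096e-04 9.19794305e-01 3.92399277e-01 8.12616533e-04] [-0.22180924  1.00350617 -0.5394174 ]
[264.2083899  215.65456134] [263.5516479  204.44520746]
[280.55928443 169.22770393] [280.75203736 177.0776636 ]
[263 204] [280 177]
```

View pics/z4.png

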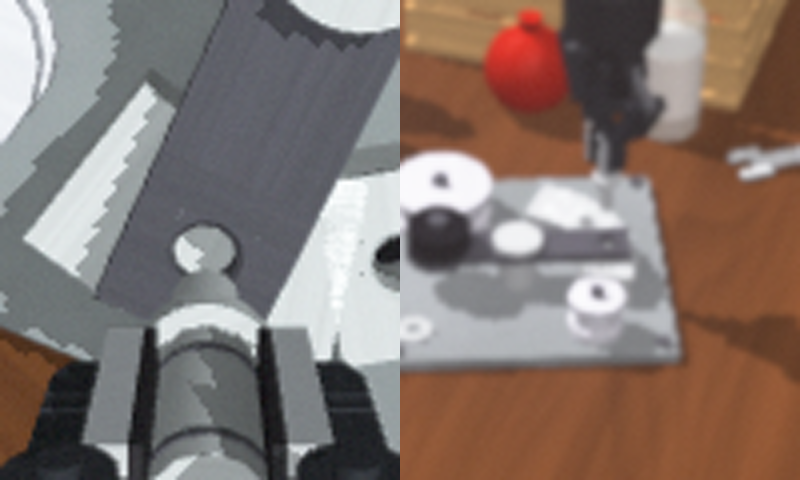

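The hole is at crop (206,250), full image (264.5,206.5), with the pin right above it. The bore's left edge is at crop (373,260).

Run:
```python
from h import *
w=load("pics/w4.png"); h=px(w,264.5,206.5,.049); print("hole",h)
b=px(w,313.75,209.5,.038); print("bore est",b)
g=cv2.cvtColor(cv2.imread("pics/w4.png"),cv2.COLOR_BGR2GRAY)
for v in range(196,226,3): print(v,g[v,296:340:2])
for t in(.55,.6,.65,.7): 
  # pivot from hole and yaw .388
  P=h[:2]+.075*np.array([np.cos(.388),np.sin(.388)]); a=.388+np.pi+t; q=[*(P+.075*np.array([np.cos(a),np.sin(a)])),.038]; print(t,np.round(q,4),proj(w,q))
```

```text
hole [ 0.49481613 -0.19637242  0.049     ]
bore est [ 0.52212013 -0.23141416  0.038     ]
196 [238 243 243 244 227 226 222 226 231 227 226 226 225 225 228 244 228 236
 228 223 225 227]
199 [237 236 236 236 227 225 225 226 231 226 228 225 225 229 243 237 229 226
 232 228 223 227]
202 [239 244 249 233 226 225 226 202 173 143 166 211 226 226 228 229 230 237
 244 231 227 224]
205 [245 244 245 223 226 217  86  28  29  31  87 109 153 226 227 227 238 233
 244 228 229 225]
208 [250 245 248 226 225 155  32  25  28 104 109 105 111 163 226 229 244 241
 246 228 228 229]
211 [241 244 228 225 224 176  94  99 106 108 109 109 126 172 225 229 232 247
 243 226 229 230]
214 [244 252 227 224 223 223 153 142 127 103 111 111 179 227 224 227 231 227
 235 222 227 226]
217 [249 245 229 225 225 227 224 220 216 206 197 217 224 228 207 227 229 226
 228 234 223 229]
220 [250 244 227 226 227 226 226 228 225 230 229 231 227 228 228 227 228 230
 225 229 226 224]
223 [229 224 226 227 225 225 227 224 224 227 229 226 228 228 227 226 229 230
 223 222 181 227]
0.55 [ 0.5199 -0.2285  0.038 ] [309.69262327 208.8876596 ]
0.6 [ 0.523  -0.2306  0.038 ] [313.87715077 208.26529871]
0.65 [ 0.5261 -0.2326  0.038 ] [318.03985982 207.44531971]
0.7 [ 0.5294 -0.2344  0.038 ] [322.17278671 206.42878459]
```

>>> jog_arm --pt "-0.002 -0.003 -0.01 0 0 0 0" --pt "0 0 -0.01 0 0 0 0" --pt "0 0 -0.008 0 0 0 0" --pt "0 0 -0.004 0 0 0 0" --pt "0 0 0 0 0 0 0" --pt "0 0 0 0 0 0 0"

```text
t: 6.95
eef_pos: [0.4943, -0.1966, 0.1142]
tool_rot: [-0.0, 0.92, 0.392, -0.0]
contact_force: [-0.4, 1.1, -0.2]
gripper_width: 0.165
grasp_force: 68.4
```

>>> jog_arm --pt "0 0 -0.002 0 0 0 0" --pt "0 0 -0.002 0 0 0 0" --pt "0 0 0 0 0 0 0"

```text
t: 7.25
eef_pos: [0.4942, -0.1967, 0.1102]
tool_rot: [-0.0, 0.92, 0.392, -0.0]
contact_force: [0.3, 0.5, -0.6]
gripper_width: 0.17
grasp_force: 68.4
```

>>> jog_arm --pt "0 0 -0.002 0 0 0 0" --pt "0 0 0 0 0 0 0"

```text
t: 7.45
eef_pos: [0.4941, -0.1967, 0.1081]
tool_rot: [-0.0, 0.92, 0.392, -0.0]
contact_force: [-1.0, -0.7, -0.7]
gripper_width: 0.164
grasp_force: 68.4
```

>>> jog_arm --pt "0 0 -0.001 0 0 0 0" --pt "0 0 0 0 0 0 0" --pt "0.0016 -0.0034 0 0 0 0 0" --pt "0.0016 -0.0034 0 0 0 0 0" --pt "0.0019 -0.0032 0 0 0 0 0" --pt "0.0019 -0.0032 0 0 0 0 0" --pt "0 0 0 0 0 0 0"

```text
t: 8.15
eef_pos: [0.5013, -0.2098, 0.1071]
tool_rot: [-0.0, 0.92, 0.392, -0.0]
contact_force: [-2.2, 4.8, -0.3]
gripper_width: 0.168
grasp_force: 68.5
```

>>> jog_arm --pt "0.0022 -0.003 0 0 0 0 0" --pt "0.0023 -0.003 0 0 0 0 0" --pt "0.0025 -0.0028 0 0 0 0 0" --pt "0.0025 -0.0027 0 0 0 0 0" --pt "0.0028 -0.0025 0 0 0 0 0" --pt "0.0028 -0.0025 0 0 0 0 0" --pt "0 0 0 0 0 0 0" --pt "0 0 0 0 0 0 0"

```text
t: 8.95
eef_pos: [0.5151, -0.2254, 0.1067]
tool_rot: [-0.001, 0.92, 0.392, -0.001]
contact_force: [-3.4, 6.3, 1.2]
gripper_width: 0.169
grasp_force: 68.7
```

>>> jog_arm --pt "0.0029 -0.0024 0 0 0 0 0" --pt "0 0 -0.002 0 0 0 0" --pt "0 0 -0.002 0 0 0 0" --pt "0 0 0 0 0 0 0" --pt "0 0 0 0 0 0 0"

```text
t: 9.45
eef_pos: [0.5183, -0.2283, 0.1033]
tool_rot: [-0.001, 0.92, 0.392, -0.001]
contact_force: [-3.0, 4.8, 4.5]
gripper_width: 0.166
grasp_force: 69.7
```

>>> jog_arm --pt "0.001 -0.0007 -0.0005 0 0 0 0" --pt "0.001 -0.0007 -0.0005 0 0 0 0" --pt "0.001 -0.0007 0 0 0 0 0" --pt "0 0 0 0 0 0 0"

```text
t: 9.85
eef_pos: [0.5196, -0.2289, 0.1029]
tool_rot: [-0.002, 0.92, 0.392, -0.003]
contact_force: [-11.8, 10.2, 17.8]
gripper_width: 0.166
grasp_force: 71.8
```

>>> jog_arm --pt "0.001 -0.0007 0 0 0 0 0" --pt "0.001 -0.0007 0 0 0 0 0" --pt "0 0 0 0 0 0 0"

```text
t: 10.15
eef_pos: [0.5225, -0.2311, 0.1024]
tool_rot: [-0.001, 0.92, 0.392, -0.002]
contact_force: [-5.0, 5.5, 4.1]
gripper_width: 0.162
grasp_force: 69.5
```

>>> jog_arm --pt "0 0 -0.001 0 0 0 0" --pt "0 0 -0.001 0 0 0 0" --pt "0 0 0 0 0 0 0"

```text
t: 10.45
eef_pos: [0.5228, -0.2315, 0.1]
tool_rot: [-0.001, 0.92, 0.392, -0.001]
contact_force: [-4.9, 5.9, 3.7]
gripper_width: 0.167
grasp_force: 69.4
```

>>> jog_arm --pt "0 0 -0.0015 0 0 0 0" --pt "0 0 -0.0015 0 0 0 0" --pt "0 0 0 0 0 0 0"

```text
t: 10.75
eef_pos: [0.5228, -0.2315, 0.0969]
tool_rot: [-0.001, 0.92, 0.392, -0.001]
contact_force: [-4.7, 5.4, 2.2]
gripper_width: 0.164
grasp_force: 69.3
```

>>> jog_arm --pt "0 0 -0.002 0 0 0 0" --pt "0 0 -0.002 0 0 0 0" --pt "0 0 -0.002 0 0 0 0" --pt "0 0 -0.001 0 0 0 0" --pt "0 0 0 0 0 0 0"

```text
t: 11.25
eef_pos: [0.5228, -0.2315, 0.0899]
tool_rot: [-0.001, 0.92, 0.392, -0.001]
contact_force: [-4.6, 5.5, 2.5]
gripper_width: 0.161
grasp_force: 69.2
```

>>> jog_arm --pt "0 0 -0.0015 0 0 0 0" --pt "0 0 -0.0015 0 0 0 0" --pt "0 0 0 0 0 0 0"

```text
t: 11.55
eef_pos: [0.5228, -0.2315, 0.0869]
tool_rot: [-0.001, 0.92, 0.392, -0.001]
contact_force: [-4.8, 5.7, 3.0]
gripper_width: 0.16
grasp_force: 69.2
```

>>> jog_arm --pt "0 0 -0.001 0 0 0 0" --pt "0 0 -0.001 0 0 0 0" --pt "0 0 0 0 0 0 0"

```text
t: 11.85
eef_pos: [0.5232, -0.2317, 0.0856]
tool_rot: [-0.001, 0.92, 0.392, -0.001]
contact_force: [-5.9, 5.1, 7.7]
gripper_width: 0.165
grasp_force: 69.9
```

>>> jog_arm --pt "0 0 -0.001 0 0 0 0" --pt "0 0 0 0 0 0 0"

```text
t: 12.05
eef_pos: [0.5233, -0.2317, 0.0855]
tool_rot: [-0.001, 0.92, 0.392, -0.001]
contact_force: [-8.9, 6.5, 15.5]
gripper_width: 0.169
grasp_force: 70.9
```

>>> jog_arm --pt "-0.0005 0.0003 0.002 0 0 0 0" --pt "0 0 0 0 0 0 0.2" --pt "0 0 0 0 0 0 0.3" --pt "0 0 0 0 0 0 0.4" --pt "0 0 0 0 0 0 0.5" --pt "0 0 0 0 0 0 0.5" --pt "0 0 0 0 0 0 0.5"

```text
t: 12.75
eef_pos: [0.524, -0.2323, 0.0864]
tool_rot: [0.0, 0.92, 0.392, 0.0]
contact_force: [0.1, -0.3, -0.4]
gripper_width: 0.502
grasp_force: 0.0
```

Run:
```python
from h import *
a=snap("wrist","pics/w5.png")["img"]; b=snap("side","pics/s5.png")["img"]; o=bot.get_obs(); print(o["eef_pos"],o["gripper_width"],o["contact_force"])
d=load("pics/s5.png")
q=proj(d,[.5225,-.231,.06]).astype(int)
cv2.imwrite("pics/z5.png",np.hstack([cv2.resize(a[130:310,180:350],(400,424)),cv2.resize(b[q[1]-42:q[1]+43,q[0]-40:q[0]+40],(400,424),interpolation=cv2.INTER_CUBIC)])[:,:,::-1])
```

```text
[ 0.52387595 -0.23211627  0.08638519] 0.5016727475063542 [ 0.44911465 -0.59743513 -0.4471258 ]
```

View pics/z5.png

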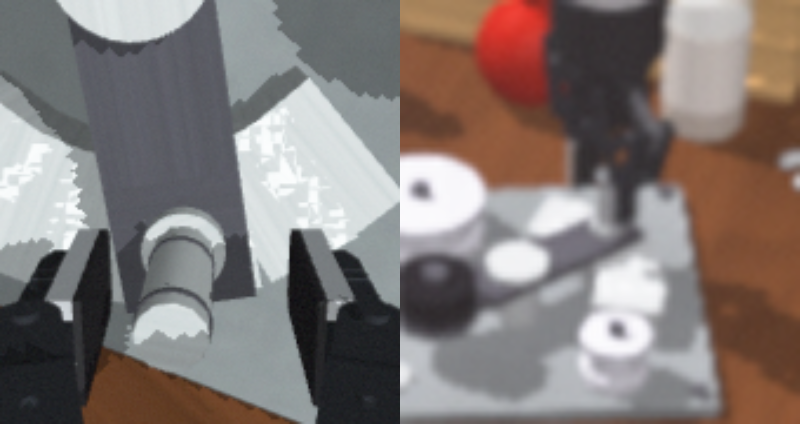

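Released and holding; the collar is down on the arm and the pin leans very slightly. I'll retreat upward and check.

>>> jog_arm --pt "0 0 0.005 0 0 0 0.5" --pt "0 0 0.02 0 0 0 0.5" --pt "0 0 0.03 0 0 0 0.5" --pt "0 0 0.04 0 0 0 0.5" --pt "0 0 0.03 0 0 0 0.5" --pt "0 0 0 0 0 0 0.5" --pt "0 0 0 0 0 0 0.5"

```text
t: 13.55
eef_pos: [0.524, -0.2322, 0.2122]
tool_rot: [0.001, 0.92, 0.392, 0.001]
contact_force: [-0.5, -0.3, -0.6]
gripper_width: 0.497
grasp_force: 0.0
```

Run:
```python
from h import *
a=snap("wrist","pics/w6.png")["img"]; w=load("pics/w6.png"); o=bot.get_obs(); print(o["eef_pos"],o["contact_force"])
w5=load("pics/w5.png")
print("top w5",px(w5,180+172/400*170,130+322/424*180,.094),"collar",px(w5,180+182/400*170,130+245/424*180,.054))
q=proj(w,[.5225,-.231,.06]).astype(int); u,v=q[0]-50,q[1]-45; print(u,v)
for z in(.054,.094): print(proj(w,[.5225,-.231,z]))
cv2.imwrite("pics/z6.png",cv2.resize(a[v:v+75,u:u+100],(800,600),interpolation=cv2.INTER_CUBIC)[:,:,::-1])
```

```text
[ 0.52329577 -0.23196546  0.2110706 ] [-0.46896561  0.41742092 -0.72300598]
top w5 [ 0.52144083 -0.22792564  0.094     ] collar [ 0.52131104 -0.22946552  0.054     ]
212 142
[262.09347149 185.70404099]
[261.78586511 196.07648165]
```

View pics/z6.png

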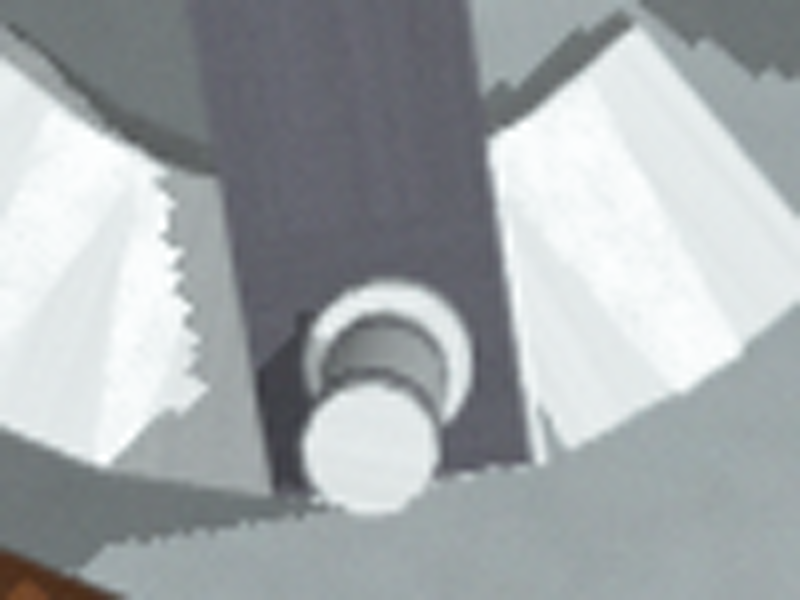

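The pin's top is at (371,446) and its collar at (388,362), seated on the arm. The lean is about 0.04 rad, well inside the 0.12 limit, and nothing touches the robot.

```bash
python3 -c "
from station import bot
print(bot.hand_in())"
```

```text
the job is handed in; nothing more can be done
None
```

The job is handed in: the tension arm is locked back at about 0.6 rad, with the pin in the bore, its collar down on the arm (lean about 0.04 rad) and the gripper clear; the hand-in returned no verdict.

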